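Find the valve body that rattles

ROBOT

A 6-joint arm with a two-finger parallel gripper is mounted at the origin on the work surface. World frame = base frame: x ahead of the robot, y to its left, z up, the work surface at z = 0. Lengths are in m, angles in rad, forces in N, time in s.
With the tool pointing down it reaches from about 0.35 to 0.85 m from the base axis. Payload 8.1 kg.
Tool frame: the origin (TCP) lies midway between the tips of the shut fingers; the grasp point (between the pads) lies 19 mm behind it; z points along the fingers, y is the line along which they close (so a half turn about z gives the same grasp; the last joint's range is limited). The gripper opens to 85 mm and grips with 20 to 120 N. Pads are 22 mm wide; open, the fingers measure 114 mm over their backs; the gripper's body (76 mm by 85 mm) begins 54 mm behind the grasp point. The pads swing forward as they close: fully open they stand 13 mm farther back than shut.
Start: joints at [-1.239, 0.13, 1.488, -0, 1.523, -0.085], TCP at [0.243, -0.549, 0.231] pointing down, gripper open.
Joint ranges: [-2.96, 2.96], [-0.89, 2.26], [0.02, 2.5], [-1.34, 4.48], [0, 2.73], [-2.66, 2.66]. Speed limits (rad/s): [2.39, 2.39, 2.79, 3.14, 3.14, 3.14].

INTERFACE

Orientations are given as a rotation vector (axis times angle).
In Python, from plant import env, imaging gives the robot as it stands.
- The arm moves only by the tool drive_tool, never from a script. Its argument "series" is one flat list of numbers, 4 for each row, row after row: the shift along the world's x, y, z each as a share of 0.5 m, from -1 to 1, then the turn about the world's z as a share of 120 degrees, from -1 to 1. In form: [tx, ty, tz, turn, tx, ty, tz, turn, ...]. A call has exactly 8 rows; each row is the pose to reach, as a shift and turn from the pose commanded when the call began; what a row does not reach only later rows make up. A row lasts 1/12 s, in which the tool goes at most 41.7 mm and 7.16 degrees, less where a joint would pass 70% of its speed; a pose out of reach is approached as far as the arm can. A call with a number of a shift or a turn outside -1 to 1 is refused whole. A call with a gripper value outside its range is refused whole. "hand" is the gripper command: -1 is fully open, 1 is shut, values between are in proportion, set as the call begins (left out, the last holds). The fingers move at their own pace and stop on an object; the grip force is fixed at half the most. Time passes only in rows, so rows that repeat a pose let the fingers close, or fill a call up. It gives the time, the measured TCP pose, the force, the opening and the grip force at its end, in the units of the state.
- env.sense(): the state, without advancing time (a new reading comes with each control period).
- imaging.snapshot(name): name is "scene" or "top"; returns the picture (480x640x3 uint8, red, green, blue); there is no depth.
- imaging.camera_info(name): a dict with "fx", "fy", "cx", "cy" (pixels), "distortion" ([k1, k2, p1, p2, k3] as OpenCV has them; the pictures are not rectified), "pose" (4x4, takes a point from camera to world coordinates). Camera axes: x right, y down, z forward; pixel columns grow to the right and rows downward; lengths in m; the calibration is good to about 2 mm. A picture is of the moment at which its call begins. camera_info takes no time and is no camera call.
- env.close_job(): hands the job in; it is judged then, once.
The state is a dict: "time_s": time; "joint_pos": joint angles; "joint_velocities": joint speeds; "joint_efforts": joint torques, N m; "ee_pos": TCP position; "tcp_rot": TCP orientation; "wrist_force": force on the tool from outside, world axes, zero at the start; "torque": the same for the moment, N m; "width": opening from 0.0 (shut) to 1.0 (fully open); "grasp_force": force on a finger pad.
Only numpy, scipy, OpenCV 4.12 (cv2) and the standard library are available. Lean on these libraries where they do the work, as an engineer would, in place of code of your own. Each camera call takes 0.05 s, during which the arm holds its last target. There are 200 camera calls.

TASK

One of the three sealed valve bodies on the mat has a loose piece inside: lift them one at a time and shake each gently back and forth along its length, a few strokes, feeling for something that runs from end to end. Seat the one that rattles upright and fully home in the pocket of the fixture plate, and leave the sound ones standing upright on the mat. Handle them gently all along, with no fast swings and no hard knocks or presses on the fixture, and leave the brass sleeves where they are.

Things in the scene. Friction and masses are not known exactly. Their poses are not given: they have to be found in the camera images.
- valve1_mid (a point): centre of valve body 1, 30 mm above its underside; z up, x along its length. Sealed aluminium box 110 long (x) x 50 wide (y) x 60 high (z), dark bands near both ends, brass plug on top. Stands on the mat, long axis within 0.5 rad of world x. Grip across the 50 mm width at mid-length, 10 mm above the centre, so that the fingertips clear the fixture plate when it sits in the pocket.
- valve2_mid (a point): centre of valve body 2, same shape and axes as valve body 1. The three stand side by side about 115 mm apart. 260 to 620 g each without any loose piece, each different, so weight does not tell them apart.
- valve3_mid (a point): centre of valve body 3, same shape and axes as valve body 1. Which of the three has the loose piece changes from run to run and is not known from name or place.
- valve1: valve body 1 again: centre of its underside. The loose piece in one of the three is a steel ball, 36 mm diameter, 190 g, in a 100 x 40 x 50 mm cavity. It starts to roll lengthwise above about 1.5 m/s2 or 8 degrees of tilt, runs to the end, knocks, and then weighs up to 32 mm off the middle.
- valve2: valve body 2 again: centre of its underside. The sound ones have nothing loose inside; nothing moves in them when shaken or tilted.
- valve3: valve body 3 again: centre of its underside.
- mat: flat black rubber mat, 240 (x) x 380 (y) x 4 mm thick, fixed; origin at the centre of its underside, on the bench. The valve bodies start on it and the sound ones end on it.
- pocket (a point): centre of the floor of the rectangular pocket in the fixture plate, 20 mm above the bench; z up. The pocket is 113 (x) x 53 (y) mm and 10 mm deep, open at the top, its upper edge slightly chamfered: a valve body enters with about 1.5 mm play each side, lengthwise along x, either way round.
- fixture: fixed aluminium fixture plate, 270 (x) x 130 (y) x 30 mm; this point is on the bench under the pocket's centre, x along the pocket's length (within 0.4 rad of world x). Two open toggle clamps with blue handles, not used, stand at the plate's +x end, 115 to 170 mm from the pocket's centre, up to 135 mm above the bench.
- sleeve1_mid (a point): bystander: brass sleeve, 20 mm diameter, 22 mm high, upright on the mat near its -x edge between two valve bodies; the point is its centre. Leave it alone.
- sleeve1: brass sleeve 1 again: centre of its underside.
- sleeve2_mid (a point): bystander: brass sleeve, 20 mm diameter, 22 mm high, upright on the mat near its +x edge between two valve bodies; the point is its centre. Leave it alone.
- sleeve2: brass sleeve 2 again: centre of its underside.
Mind the look-alikes: they are no part of the job. Leave any green or pink look-alike of the valve2 alone.

How it is judged:
By the outcome, as a careful person would: the job done as asked, in the order asked, and still so for the second after the job is handed in, with the robot touching nothing.
It also fails if it takes over 72 s, if anything falls off the work surface, if the arm or the gripper's body presses on something with over 40 N, if the wrist force passes 120 N, or if a joint passes its speed limit or range.

## Working session

There is one attempt and no reset: what is moved stays moved. The work goes in short steps, Python scripts to look and compute and a tool call to move; the robot and the scene stay as the last step left them, time stands still between calls to the robot, and variables do not carry over. Pictures are saved under pics/ and viewed, at most 10 in all, crops included, and the job is handed in when it is done.

Besides the shell and the picture viewer there is one more tool, called after "Emit:" as a command line: name --argument value ..., lists and objects as JSON in quotes. drive_tool: Moves the arm, as the interface text tells. Shift numbers are shares of 0.5 m and turn numbers shares of 120 degrees, none past 1 either way. Its arguments: {"type":"object","properties":{"series":{"type":"array","items":{"type":"number"}},"hand":{"type":"number"}},"required":["series"]}

```bash
mkdir -p pics; python3 - <<'E'
from plant import env, imaging
import cv2
for n in("scene","top"):
    im=imaging.snapshot(n); cv2.imwrite(f"pics/{n}0.png",im[:,:,::-1])
    c=imaging.camera_info(n); print(n,c)
s=env.sense();print(s)
E
```

```text
scene {'fx': 543.4231496155772, 'fy': 543.4231496155772, 'cx': 324.99206733305556, 'cy': 239.56931746102893, 'distortion': array([-0.09552088,  0.        ,  0.        ,  0.        ,  0.        ]), 'pose': array([[-0.42731434,  0.68352623, -0.59177221,  1.11595749],
       [ 0.90404946,  0.33017329, -0.27144092,  0.38483446],
       [ 0.00985039, -0.65098194, -0.7590293 ,  0.8998377 ],
       [ 0.        ,  0.        ,  0.        ,  1.        ]])}
top {'fx': 527.9709104523546, 'fy': 527.9709104523546, 'cx': 314.2435665687907, 'cy': 247.4788823621167, 'distortion': array([0.02341954, 0.        , 0.        , 0.        , 0.        ]), 'pose': array([[-0.01662712, -0.99752993,  0.06824648,  0.36378658],
       [-0.99979282,  0.01578565, -0.01285067,  0.09902137],
       [ 0.01174162, -0.06844601, -0.99758572,  1.38217051],
       [ 0.        ,  0.        ,  0.        ,  1.        ]])}
{'time_s': 0.1, 'joint_pos': array([-1.23939192e+00,  1.31083701e-01,  1.48916152e+00,  1.43010934e-05,
        1.52300746e+00, -8.54105599e-02]), 'joint_velocities': array([-0.00019392,  0.001124  , -0.00228035,  0.00096565, -0.00125781,
       -0.00030229]), 'joint_efforts': array([ 7.98837282e-04, -5.70951104e+01, -5.01941299e+01, -1.64930671e-04,
        8.12931190e-03, -7.06593551e-05]), 'ee_pos': array([ 0.24276901, -0.54815476,  0.23035536]), 'tcp_rot': array([-3.07200043e+00, -6.49659835e-01,  2.97489969e-04]), 'wrist_force': array([ 0.80458356, -0.51317993, -0.506231  ]), 'torque': array([-0.02301933, -0.01012742,  0.02439096]), 'grasp_force': 0.0, 'width': 0.997119839650625}
```

View pics/top0.png

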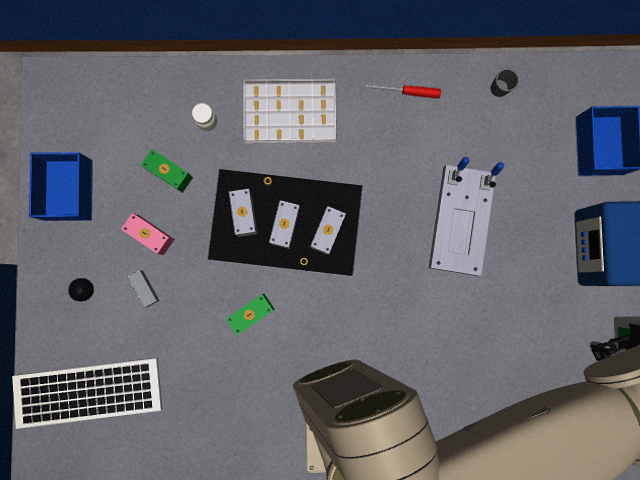

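View pics/scene0.png

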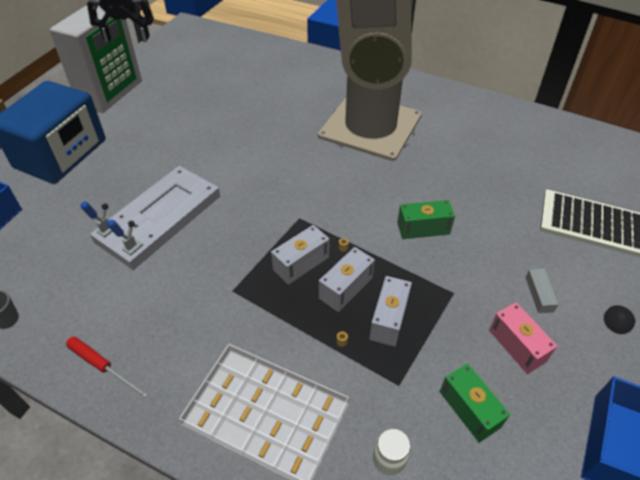

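The top view shows the three bodies at about (242,211), (284,223) and (328,230). The sleeves are at (267,181) and (304,261), and the pocket is near (462,232). The scene view agrees. The green and pink look-alikes stand off the mat. Next I'll enlarge.

```bash
python3 - <<'E'
import cv2
im=cv2.imread("pics/top0.png")
cv2.imwrite("pics/c1.png",cv2.resize(im[160:285,205:365],None,fx=5,fy=4.8,interpolation=cv2.INTER_CUBIC)) 
cv2.imwrite("pics/c2.png",cv2.resize(im[150:285,420:520],None,fx=4.4,fy=4.4,interpolation=cv2.INTER_CUBIC))
E
```

```text
(no output)
```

View pics/c1.png

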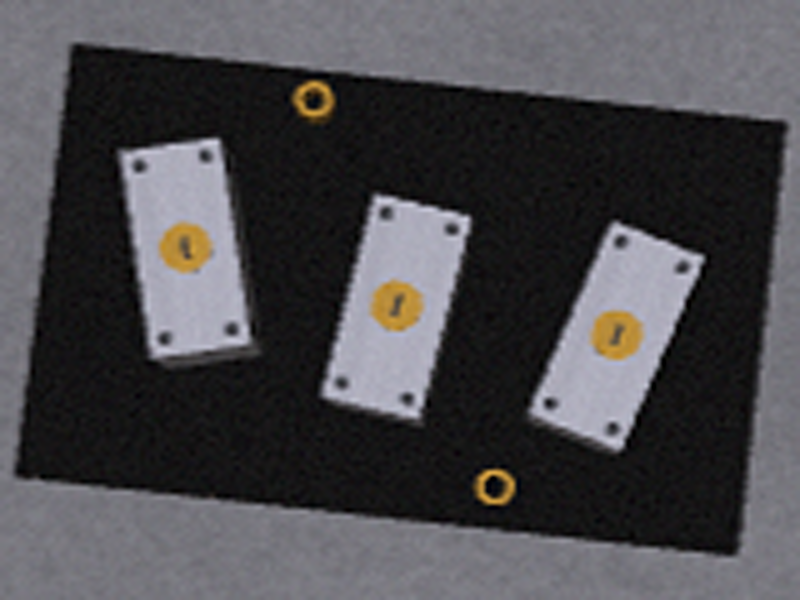

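View pics/c2.png

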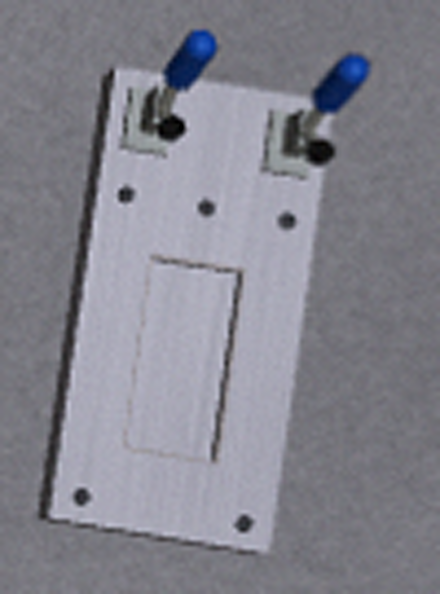

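The first crop gives the body top corners; the sleeve rings are at (314,100) and (495,487). The second crop gives the pocket rim, with corners (152,258), (242,270), (215,462) and (125,448), and the clamps at the top end.

```bash
cat > h.py <<'E'
from plant import env, imaging
import numpy as np, cv2
def px2w(pts,z,name="top"):
    c=imaging.camera_info(name);K=np.array([[c['fx'],0,c['cx']],[0,c['fy'],c['cy']],[0,0,1]])
    u=cv2.undistortPoints(np.array(pts,float).reshape(-1,1,2),K,c['distortion']).reshape(-1,2)
    d=np.c_[u,np.ones(len(u))]@c['pose'][:3,:3].T;o=c['pose'][:3,3]
    return o+d*((z-o[2])/d[:,2])[:,None]
def rect(w):  # corners: far-left, far-right, near-right, near-left
    L=(w[0]+w[1]-w[2]-w[3])/2;W=(w[0]+w[3]-w[1]-w[2])/2
    return w.mean(0).round(4),"yaw deg",np.degrees(np.arctan2(L[1],L[0])).round(2),"L,W",np.linalg.norm(L).round(4),np.linalg.norm(W).round(4)
E
python3 - <<'E'
from h import *
c1=lambda p:(np.array(p)+.5)/[5,4.8]+[205,160]-.5
c2=lambda p:(np.array(p)+.5)/4.4+[420,150]-.5
for b in ([(118,150),(220,138),(252,345),(152,360)],[(373,195),(470,215),(422,412),(322,397)],[(613,221),(705,258),(620,452),(528,412)]):
    print(*rect(px2w(c1(b),.064)))
print("plugs",px2w(c1([(186,247),(397,305),(616,335)]),.066))
print("pocket",*rect(px2w(c2([(152,258),(242,270),(215,462),(125,448)]),.03)))
print("plate",*rect(px2w(c2([(113,68),(329,103),(270,552),(48,520)]),.03)))
print("sl",px2w(c1([(314,100),(495,487)]),.026))
from scipy.spatial.transform import Rotation as R
print(R.from_rotvec(env.sense()['tcp_rot']).as_matrix())
E
```

```text
[0.5479 0.2625 0.064 ] yaw deg 8.11 L,W 0.1111 0.051
[0.5166 0.157  0.064 ] yaw deg -14.06 L,W 0.1077 0.0502
[0.4986 0.047  0.064 ] yaw deg -23.91 L,W 0.1098 0.0504
plugs [[0.54813742 0.26203212 0.066     ]
 [0.51611177 0.15680171 0.066     ]
 [0.49869701 0.04734849 0.066     ]]
pocket [ 0.4922 -0.298   0.03  ] yaw deg -10.01 L,W 0.1138 0.0531
plate [ 0.5215 -0.3028  0.03  ] yaw deg -9.78 L,W 0.2688 0.1295
sl [[0.63272925 0.200126   0.026     ]
 [0.42201482 0.109482   0.026     ]]
[[ 9.14383359e-01  4.04849101e-01 -5.26617261e-04]
 [ 4.04849414e-01 -9.14382017e-01  1.57434533e-03]
 [ 1.55842938e-04 -1.65275586e-03 -9.99998622e-01]]
```

Emit:
drive_tool --series '[0.02,0.04,0,-0.025,0.05,0.11,0,-0.05,0.08,0.18,0,-0.075,0.11,0.25,0,-0.1,0.14,0.32,0,-0.125,0.17,0.39,0,-0.15,0.2,0.46,0,-0.175,0.23,0.53,0,-0.2]' --hand -1

```text
time_s: 0.77
ee_pos: [0.358, -0.2817, 0.2309]
tcp_rot: [-3.141, 0.008, 0.0]
wrist_force: [1.0, 0.6, 0.2]
width: 0.999
grasp_force: 0.0
```

Emit:
drive_tool --series '[0.03,0.07,0,-0.025,0.06,0.14,0,-0.05,0.09,0.21,0,-0.075,0.12,0.28,0,-0.1,0.15,0.35,0,-0.125,0.18,0.42,0,-0.15,0.21,0.49,0,-0.175,0.24,0.56,0,-0.198]'

```text
time_s: 1.43
ee_pos: [0.4781, -0.0016, 0.2311]
tcp_rot: [3.073, -0.654, -0.0]
wrist_force: [-0.2, -0.6, 0.3]
width: 1.001
grasp_force: 0.0
```

Emit:
drive_tool --series '[0.02,0.05,-0.02,0,0.03,0.08,-0.05,0,0.041,0.1,-0.09,0,0.041,0.102,-0.13,0,0.041,0.102,-0.17,0,0.041,0.102,-0.2,0,0.041,0.102,-0.21,0,0.041,0.102,-0.21,0]'

```text
time_s: 2.1
ee_pos: [0.4969, 0.0474, 0.1243]
tcp_rot: [3.073, -0.65, -0.006]
wrist_force: [-0.6, 0.3, 0.4]
width: 0.998
grasp_force: 0.0
```

```bash
cat >> h.py <<'E'
from scipy.spatial.transform import Rotation as R
def st(target=None):
    s=env.sense();m=R.from_rotvec(s['tcp_rot']).as_matrix();yaw=np.degrees(np.arctan2(m[1,0],m[0,0]))
    print(round(s['time_s'],2),"p",s['ee_pos'].round(4),"yaw",yaw.round(2),"F",s['wrist_force'].round(2),"T",s['torque'].round(3),"w",round(s['width'],3),"g",round(s['grasp_force'],1))
    if target is not None:
        print("shares",np.r_[(np.array(target[:3])-s['ee_pos'])*2,(target[3]-yaw)/120].round(4))
E
python3 - <<'E'
from h import *
st((.4987,.0472,.023,-23.9))
im=imaging.snapshot("top"); cv2.imwrite("pics/t1.png",cv2.resize(im[130:310,200:440],None,fx=3.3,fy=3.3)[:,:,::-1])
E
```

```text
2.1 p [0.4969 0.0474 0.1243] yaw -23.88 F [-0.61  0.33  0.43] T [ 0.054 -0.008  0.032] w 0.998 g 0.0
shares [ 3.600e-03 -4.000e-04 -2.027e-01 -2.000e-04]
```

View pics/t1.png

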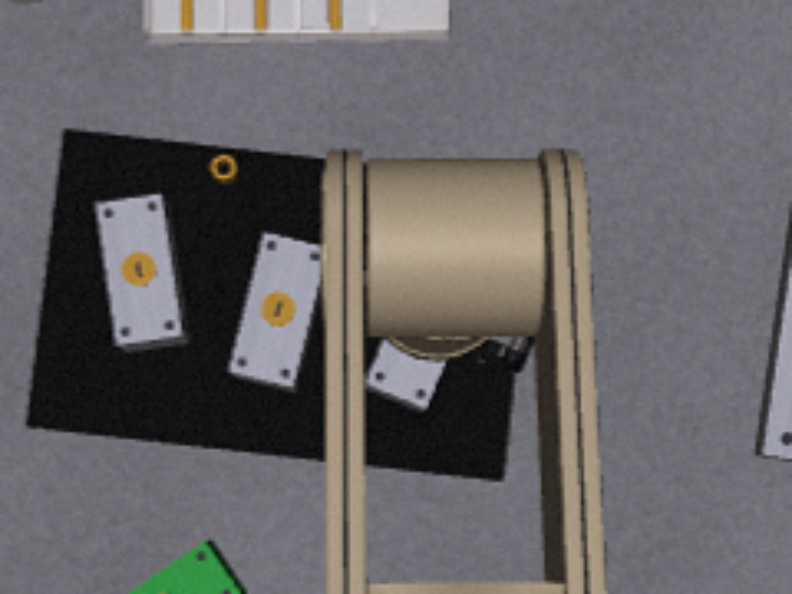

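The arm hides the right-hand body from above, but its visible near end lines up with the hand. Descending.

Emit:
drive_tool --series '[0,0,-0.02,0,0,0,-0.05,0,0,0,-0.09,0,0,0,-0.13,0,0,0,-0.165,0,0,0,-0.19,0,0,0,-0.204,0,0,0,-0.204,0]'

```text
time_s: 2.82
ee_pos: [0.4977, 0.0472, 0.0231]
tcp_rot: [3.073, -0.65, -0.003]
wrist_force: [-1.5, 0.6, -0.6]
width: 1.003
grasp_force: 0.0
```

Emit:
drive_tool --series '[0,0,0,0,0,0,0,0,0,0,0,0,0,0,0,0,0,0,0,0,0,0,0,0,0,0,0,0,0,0,0,0]' --hand 1

```text
time_s: 3.48
ee_pos: [0.4997, 0.0473, 0.0258]
tcp_rot: [-3.073, 0.65, -0.004]
wrist_force: [-0.1, -0.0, 5.9]
width: 0.581
grasp_force: 64.4
```

```bash
python3 -c "
from h import *
st()"
```

```text
3.48 p [0.4997 0.0473 0.0258] yaw -23.88 F [-0.13 -0.02  5.89] T [-0.226  0.236 -0.039] w 0.581 g 64.4
```

Emit:
drive_tool --series '[0,0,0.01,0,0,0,0.03,0,0,0,0.06,0,0,0,0.1,0,0,0,0.14,0,0,0,0.18,0,0,0,0.21,0,0,0,0.23,0]'

```text
time_s: 4.15
ee_pos: [0.4988, 0.0474, 0.1415]
tcp_rot: [-3.073, 0.65, -0.003]
wrist_force: [-0.8, 0.7, -6.0]
width: 0.575
grasp_force: 63.5
```

Emit:
drive_tool --series '[0,0,0.01,0,0,0,0.01,0,0,0,0.01,0,0,0,0.01,0,0,0,0.01,0,0,0,0.01,0,0,0,0.01,0,0,0,0.01,0]'

```text
time_s: 4.82
ee_pos: [0.4982, 0.0474, 0.1439]
tcp_rot: [3.073, -0.65, -0.001]
wrist_force: [0.8, 0.3, -5.7]
width: 0.573
grasp_force: 63.5
```

```bash
python3 -c "
from h import *
st()"
```

```text
4.82 p [0.4982 0.0474 0.1439] yaw -23.88 F [ 0.79  0.27 -5.69] T [ 0.022  0.023 -0.003] w 0.573 g 63.5
```

Emit:
drive_tool --series '[0.037,-0.016,0,0,0.073,-0.032,0,0,0.11,-0.049,0,0,0.146,-0.065,0,0,0.11,-0.049,0,0,0.073,-0.032,0,0,0.037,-0.016,0,0,0,0,0,0]'

```text
time_s: 5.48
ee_pos: [0.4976, 0.0475, 0.1437]
tcp_rot: [3.073, -0.651, -0.002]
wrist_force: [-0.9, -0.7, -5.3]
width: 0.582
grasp_force: 63.6
```

Emit:
drive_tool --series '[0.037,-0.016,0,0,0.073,-0.032,0,0,0.11,-0.049,0,0,0.146,-0.065,0,0,0.11,-0.049,0,0,0.073,-0.032,0,0,0.046,-0.02,0,0,0.027,-0.012,0,0]'

```text
time_s: 6.15
ee_pos: [0.5106, 0.0419, 0.1435]
tcp_rot: [3.074, -0.65, -0.003]
wrist_force: [-0.4, -0.6, -5.5]
width: 0.575
grasp_force: 64.1
```

Emit:
drive_tool --series '[-0.011,0.005,0,0,-0.015,0.007,0,0,-0.015,0.007,0,0,-0.015,0.007,0,0,-0.015,0.007,0,0,-0.015,0.007,0,0,-0.015,0.007,0,0,-0.015,0.007,0,0]'

```text
time_s: 6.82
ee_pos: [0.5046, 0.0447, 0.1442]
tcp_rot: [3.074, -0.65, -0.0]
wrist_force: [0.0, -0.3, -6.6]
width: 0.576
grasp_force: 64.1
```

```bash
python3 -c "
from h import *
st()"
```

```text
6.82 p [0.5046 0.0447 0.1442] yaw -23.89 F [ 0.03 -0.32 -6.6 ] T [-0.055 -0.04  -0.013] w 0.576 g 64.1
```

Emit:
drive_tool --series '[-0.018,0.008,0,0,-0.055,0.024,0,0,-0.018,0.008,0,0,0.018,-0.008,0,0,0.055,-0.024,0,0,0.082,-0.036,0,0,0.1,-0.045,0,0,0.11,-0.049,0,0]'

```text
time_s: 7.48
ee_pos: [0.5599, 0.02, 0.1442]
tcp_rot: [3.073, -0.651, -0.0]
wrist_force: [-0.2, -0.1, -4.9]
width: 0.577
grasp_force: 64.3
```

Emit:
drive_tool --series '[0.004,-0.002,0,0,0.005,-0.002,0,0,0.005,-0.002,0,0,0.005,-0.002,0,0,0.005,-0.002,0,0,0.005,-0.002,0,0,0.005,-0.002,0,0,0.005,-0.002,0,0]'

```text
time_s: 8.15
ee_pos: [0.5618, 0.0195, 0.1444]
tcp_rot: [-3.074, 0.65, -0.0]
wrist_force: [-0.1, 0.7, -7.0]
width: 0.58
grasp_force: 64.3
```

```bash
python3 -c "
from h import *
st()"
```

```text
8.15 p [0.5618 0.0195 0.1444] yaw -23.87 F [-0.12  0.69 -6.98] T [-0.085  0.019 -0.001] w 0.58 g 64.3
```

```bash
cat >> h.py <<'E'
def feel(n=6):
    T=[];F=[]
    for _ in range(n):
        imaging.snapshot("top");s=env.sense();T.append(s['torque']);F.append(s['wrist_force'])
    m=R.from_rotvec(s['tcp_rot']).as_matrix();T=np.array(T)
    ax=-m[:,1]  # body y
    t=T@ax;print("moment about body y",t.round(3),"mean",t.mean().round(3),"Fz",np.mean(F,0)[2].round(2),"t",s['time_s'],"p",s['ee_pos'].round(4))
E
python3 -c "
from h import *
feel()"
```

```text
moment about body y [-0.05  -0.001  0.021  0.056 -0.033  0.013] mean 0.001 Fz -6.18 t 8.45 p [0.5619 0.0194 0.1443]
```

Emit:
drive_tool --series '[-0.01,0.005,0,0,-0.032,0.014,0,0,-0.057,0.025,0,0,-0.082,0.036,-0.01,0,-0.105,0.046,-0.03,0,-0.12,0.053,-0.055,0,-0.127,0.056,-0.085,0,-0.127,0.056,-0.12,0]'

```text
time_s: 9.12
ee_pos: [0.498, 0.048, 0.0845]
tcp_rot: [-3.073, 0.649, -0.002]
wrist_force: [-0.4, 0.4, -6.7]
width: 0.577
grasp_force: 64.4
```

Emit:
drive_tool --series '[0,0,-0.03,0,0,0,-0.055,0,0,0,-0.075,0,0,0,-0.09,0,0,0,-0.1,0,0,0,-0.108,0,0,0,-0.113,0,0,0,-0.116,0]'

```text
time_s: 9.78
ee_pos: [0.4987, 0.0474, 0.0264]
tcp_rot: [-3.073, 0.65, -0.001]
wrist_force: [0.2, -0.5, -6.2]
width: 0.578
grasp_force: 64.4
```

Emit:
drive_tool --series '[0,0,-0.001,0,0,0,-0.001,0,0,0,-0.002,0,0,0,-0.002,0,0,0,-0.002,0,0,0,-0.002,0,0,0,-0.002,0,0,0,-0.002,0]'

```text
time_s: 10.45
ee_pos: [0.499, 0.0473, 0.026]
tcp_rot: [-3.073, 0.65, -0.002]
wrist_force: [-1.1, -0.7, 4.6]
width: 0.579
grasp_force: 65.4
```

```bash
python3 -c "
from h import *
st()"
```

```text
10.45 p [0.499  0.0473 0.026 ] yaw -23.88 F [-1.14 -0.75  4.57] T [-0.071  0.799  0.058] w 0.579 g 65.4
```

Emit:
drive_tool --series '[0,0,0,0,0,0,0,0,0,0,0,0,0,0,0,0,0,0,0,0,0,0,0,0,0,0,0.01,0,0,0,0.04,0]' --hand -1

```text
time_s: 11.12
ee_pos: [0.4964, 0.0474, 0.0435]
tcp_rot: [3.073, -0.65, -0.007]
wrist_force: [-0.2, 0.1, -0.7]
width: 1.0
grasp_force: 0.0
```

Emit:
drive_tool --series '[0,0,0.04,0,0,0,0.09,0,0.002,0.01,0.14,0.01,0.008,0.05,0.17,0.03,0.016,0.1,0.17,0.05,0.024,0.15,0.17,0.07,0.031,0.2,0.16,0.082,0.034,0.22,0.13,0.082]'

```text
time_s: 11.78
ee_pos: [0.5177, 0.1605, 0.1134]
tcp_rot: [-3.116, 0.379, -0.008]
wrist_force: [0.3, -0.2, 0.4]
width: 1.001
grasp_force: 0.0
```

Emit:
drive_tool --series '[0,0,-0.03,0,0,0,-0.06,0,0,0,-0.09,0,0,0,-0.12,0,0,0,-0.145,0,0,0,-0.16,0,0,0,-0.169,0,0,0,-0.17,0]'

```text
time_s: 12.45
ee_pos: [0.5149, 0.1572, 0.0246]
tcp_rot: [3.118, -0.384, -0.002]
wrist_force: [-0.3, -0.4, -0.0]
width: 1.0
grasp_force: 0.0
```

```bash
python3 -c "
from h import *
st((.5163,.157,.0245,-14.06))"
```

```text
12.45 p [0.5149 0.1572 0.0246] yaw -14.05 F [-0.34 -0.41 -0.03] T [-0.044  0.007 -0.024] w 1.0 g 0.0
shares [ 0.0027 -0.0004 -0.0002 -0.0001]
```

Emit:
drive_tool --series '[0,0,0,0,0,0,0,0,0,0,0,0,0,0,0,0,0,0,0,0,0,0,0,0,0,0,0,0,0,0,0,0]' --hand 1

```text
time_s: 13.12
ee_pos: [0.5164, 0.1574, 0.0265]
tcp_rot: [-3.118, 0.384, -0.003]
wrist_force: [-1.1, -1.2, 5.8]
width: 0.579
grasp_force: 65.0
```

Emit:
drive_tool --series '[0,0,0.01,0,0,0,0.03,0,0,0,0.06,0,0,0,0.1,0,0,0,0.14,0,0,0,0.18,0,0,0,0.21,0,0,0,0.23,0]'

```text
time_s: 13.78
ee_pos: [0.5155, 0.1575, 0.1421]
tcp_rot: [-3.118, 0.384, -0.001]
wrist_force: [0.7, 0.6, -7.2]
width: 0.579
grasp_force: 64.1
```

Emit:
drive_tool --series '[0,0,0.01,0,0,0,0.01,0,0.039,-0.01,0.01,0,0.078,-0.019,0.01,0,0.116,-0.029,0.01,0,0.078,-0.019,0.01,0,0.039,-0.01,0.01,0,0,0,0.01,0]'

```text
time_s: 14.45
ee_pos: [0.5137, 0.1569, 0.1424]
tcp_rot: [3.116, -0.385, -0.007]
wrist_force: [-0.2, 0.9, -6.9]
width: 0.576
grasp_force: 64.5
```

Emit:
drive_tool --series '[0.039,-0.01,0,0,0.078,-0.019,0,0,0.116,-0.029,0,0,0.155,-0.039,0,0,0.116,-0.029,0,0,0.078,-0.019,0,0,0.048,-0.012,0,0,0.029,-0.007,0,0]'

```text
time_s: 15.12
ee_pos: [0.5272, 0.1539, 0.1427]
tcp_rot: [3.117, -0.384, -0.008]
wrist_force: [-0.1, -0.3, -8.3]
width: 0.578
grasp_force: 65.3
```

Emit:
drive_tool --series '[-0.01,0.003,0,0,-0.014,0.003,0,0,-0.014,0.003,0,0,-0.014,0.003,0,0,-0.014,0.003,0,0,-0.014,0.003,0,0,-0.014,0.003,0,0,-0.014,0.003,0,0]'

```text
time_s: 15.78
ee_pos: [0.5232, 0.1552, 0.1453]
tcp_rot: [-3.118, 0.384, -0.0]
wrist_force: [0.2, 0.2, -8.1]
width: 0.582
grasp_force: 65.4
```

```bash
python3 -c "
from h import *
feel()"
```

```text
moment about body y [ 0.004  0.063  0.057  0.02  -0.002  0.031] mean 0.029 Fz -7.74 t 16.0833 p [0.5229 0.1554 0.1453]
```

Emit:
drive_tool --series '[-0.019,0.005,0,0,-0.058,0.015,0,0,-0.019,0.005,0,0,0.019,-0.005,0,0,0.058,-0.015,0,0,0.087,-0.022,0,0,0.107,-0.027,0,0,0.116,-0.029,0,0]'

```text
time_s: 16.75
ee_pos: [0.5816, 0.1406, 0.1453]
tcp_rot: [3.118, -0.385, 0.001]
wrist_force: [-0.2, 0.3, -8.3]
width: 0.575
grasp_force: 65.6
```

Emit:
drive_tool --series '[0.004,-0.001,0,0,0.004,-0.001,0,0,0.004,-0.001,0,0,0.004,-0.001,0,0,0.004,-0.001,0,0,0.004,-0.001,0,0,0.004,-0.001,0,0,0.004,-0.001,0,0]'

```text
time_s: 17.42
ee_pos: [0.5828, 0.1405, 0.1454]
tcp_rot: [-3.118, 0.384, -0.0]
wrist_force: [0.4, -0.1, -7.6]
width: 0.573
grasp_force: 65.6
```

```bash
python3 -c "
from h import *
feel()"
```

```text
moment about body y [ 0.022 -0.014  0.046 -0.006 -0.005  0.038] mean 0.014 Fz -7.64 t 17.7167 p [0.5829 0.1404 0.1453]
```

Emit:
drive_tool --series '[-0.023,0.006,0,0,-0.078,0.019,0,0,-0.132,0.033,0,0,-0.155,0.039,0,0,-0.132,0.033,0,0,-0.078,0.019,0,0,-0.023,0.006,0,0,0,0,0,0]'

```text
time_s: 18.38
ee_pos: [0.5858, 0.1395, 0.146]
tcp_rot: [-3.118, 0.384, -0.005]
wrist_force: [0.0, -0.1, -7.1]
width: 0.573
grasp_force: 66.2
```

Emit:
drive_tool --series '[-0.023,0.006,0,0,-0.078,0.019,0,0,-0.132,0.033,0,0,-0.155,0.039,0,0,-0.132,0.033,0,0,-0.078,0.019,0,0,-0.035,0.009,0,0,-0.006,0.001,0,0]'

```text
time_s: 19.05
ee_pos: [0.5818, 0.1405, 0.1458]
tcp_rot: [-3.118, 0.384, -0.003]
wrist_force: [-0.3, -0.0, -7.3]
width: 0.576
grasp_force: 66.5
```

Emit:
drive_tool --series '[0.019,-0.005,0,0,0.029,-0.007,0,0,0.029,-0.007,0,0,0.029,-0.007,0,0,0.029,-0.007,0,0,0.029,-0.007,0,0,0.029,-0.007,0,0,0.029,-0.007,0,0]'

```text
time_s: 19.72
ee_pos: [0.5941, 0.1376, 0.1454]
tcp_rot: [-3.118, 0.383, -0.0]
wrist_force: [0.0, 0.1, -7.6]
width: 0.578
grasp_force: 66.6
```

```bash
python3 -c "
from h import *
feel(7)"
```

```text
moment about body y [0.047 0.064 0.016 0.018 0.08  0.091 0.008] mean 0.046 Fz -7.82 t 20.0667 p [0.5944 0.1374 0.1453]
```

Emit:
drive_tool --series '[0.019,-0.005,0,0,0.049,-0.012,0,0,0.016,-0.004,0,0,-0.039,0.01,0,0,-0.087,0.022,0,0,-0.122,0.031,0,0,-0.146,0.037,0,0,-0.158,0.04,0,0]'

```text
time_s: 20.73
ee_pos: [0.5139, 0.1578, 0.1452]
tcp_rot: [-3.118, 0.383, 0.001]
wrist_force: [-1.2, -0.0, -8.4]
width: 0.578
grasp_force: 66.4
```

Emit:
drive_tool --series '[0,0,0,0,0,0,0,0,0,0,-0.01,0,0,0,-0.03,0,0,0,-0.06,0,0,0,-0.08,0,0,0,-0.09,0,0,0,-0.095,0]'

```text
time_s: 21.4
ee_pos: [0.5145, 0.157, 0.0958]
tcp_rot: [3.117, -0.384, -0.005]
wrist_force: [-0.1, -0.2, -7.1]
width: 0.572
grasp_force: 66.4
```

```bash
python3 -c "
from h import *
feel(7)"
```

```text
moment about body y [-0.146 -0.16  -0.03   0.027  0.132 -0.003 -0.136] mean -0.045 Fz -7.6 t 21.75 p [0.5161 0.1575 0.0987]
```

```bash
python3 -c "
from h import *
feel(7)"
```

```text
moment about body y [-0.171 -0.159 -0.07   0.031  0.09   0.097 -0.063] mean -0.035 Fz -7.72 t 22.1 p [0.5155 0.1574 0.0979]
```

```bash
python3 - <<'E'
from h import *
for i in range(10):
    imaging.snapshot("top");s=env.sense();m=R.from_rotvec(s['tcp_rot']).as_matrix()
    print((s['torque']@-m[:,1]).round(3),s['ee_pos'].round(4),s['joint_velocities'].round(3),m[:2,2].round(4))
E
```

```text
-0.187 [0.5154 0.1574 0.0978] [ 0.001  0.     0.002 -0.006 -0.006 -0.002] [0.0001 0.    ]
-0.173 [0.5154 0.1574 0.0978] [-0.     0.     0.001 -0.004 -0.006  0.   ] [0.0001 0.    ]
-0.143 [0.5154 0.1574 0.0978] [ 0.001  0.001  0.001 -0.     0.     0.002] [0. 0.]
0.01 [0.5154 0.1574 0.0978] [-0.002 -0.001 -0.001  0.002  0.005 -0.001] [-0. -0.]
0.075 [0.5154 0.1574 0.0978] [-0.     0.    -0.001  0.003  0.009 -0.001] [-0.  0.]
0.074 [0.5154 0.1574 0.0978] [ 0.001 -0.001 -0.002  0.     0.004 -0.001] [-0.0001 -0.    ]
-0.054 [0.5154 0.1574 0.0978] [ 0.     0.     0.     0.001  0.    -0.001] [-0. -0.]
-0.153 [0.5154 0.1574 0.0978] [-0.001 -0.002 -0.    -0.005 -0.006 -0.001] [-0.0001 -0.    ]
-0.139 [0.5154 0.1573 0.0977] [-0.     0.003 -0.001 -0.003 -0.007 -0.001] [-0.0001 -0.    ]
-0.118 [0.5154 0.1574 0.0978] [-0.001 -0.001  0.001 -0.004 -0.003 -0.   ] [-0.0001  0.    ]
```

```bash
python3 - <<'E'
from h import *
im=imaging.snapshot("scene"); cv2.imwrite("pics/s1.png",cv2.resize(im[130:390,220:460],None,fx=2.3,fy=2.3,interpolation=cv2.INTER_CUBIC)[:,:,::-1])
E
```

```text
(no output)
```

View pics/s1.png

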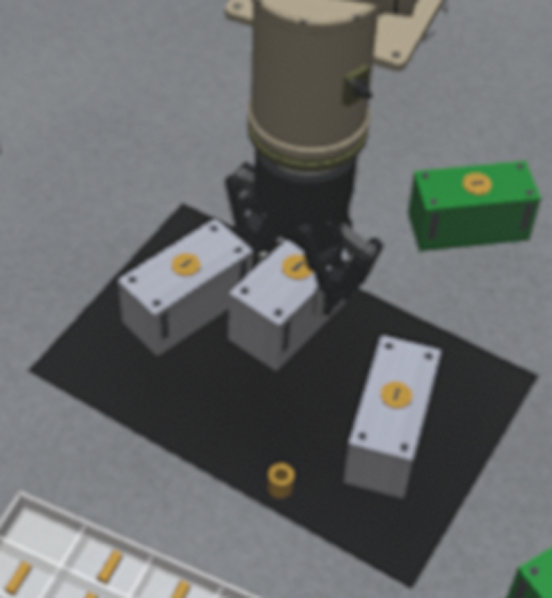

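The middle body hangs about level, above the mat. Its moment keeps swinging while the arm stands still, and at 0.78 kg it is heavier than a sound body can be. I'll set it down and test the third for comparison.

Emit:
drive_tool --series '[0,0,-0.01,0,0,0,-0.03,0,0,0,-0.055,0,0,0,-0.08,0,0,0,-0.1,0,0,0,-0.118,0,0,0,-0.13,0,0,0,-0.136,0]'

```text
time_s: 23.32
ee_pos: [0.5145, 0.1572, 0.0281]
tcp_rot: [3.117, -0.384, -0.003]
wrist_force: [0.4, 0.7, -7.5]
width: 0.576
grasp_force: 66.4
```

Emit:
drive_tool --series '[0,0,-0.002,0,0,0,-0.004,0,0,0,-0.005,0,0,0,-0.006,0,0,0,-0.006,0,0,0,-0.006,0,0,0,-0.006,0,0,0,-0.006,0]'

```text
time_s: 23.98
ee_pos: [0.5158, 0.1574, 0.0272]
tcp_rot: [-3.118, 0.384, -0.001]
wrist_force: [0.4, 0.1, -6.6]
width: 0.578
grasp_force: 66.6
```

```bash
python3 -c "
from h import *
st((.5480,.2623,.0245,8.11))"
```

```text
23.98 p [0.5158 0.1574 0.0272] yaw -14.04 F [ 0.38  0.06 -6.57] T [-0.009 -0.021 -0.055] w 0.578 g 66.6
shares [ 0.0644  0.2097 -0.0054  0.1846]
```

Emit:
drive_tool --series '[0,0,-0.001,0,0,0,-0.002,0,0,0,-0.003,0,0,0,-0.003,0,0,0,-0.003,0,0,0,-0.003,0,0,0,-0.003,0,0,0,-0.003,0]'

```text
time_s: 24.65
ee_pos: [0.5163, 0.1574, 0.0265]
tcp_rot: [-3.118, 0.384, -0.002]
wrist_force: [-1.5, -2.2, 5.1]
width: 0.577
grasp_force: 68.2
```

Emit:
drive_tool --series '[0,0,0,0,0,0,0,0,0,0,0,0,0,0,0,0,0,0,0,0,0,0,0,0,0,0,0.01,0,0,0,0.04,0]' --hand -1

```text
time_s: 25.32
ee_pos: [0.5134, 0.1569, 0.0433]
tcp_rot: [3.117, -0.384, -0.007]
wrist_force: [0.4, -0.7, -0.3]
width: 0.998
grasp_force: 0.0
```

Emit:
drive_tool --series '[0,0,0.04,0,0,0,0.09,0,0.003,0.01,0.14,0.02,0.014,0.05,0.17,0.06,0.03,0.1,0.17,0.11,0.046,0.15,0.17,0.16,0.059,0.19,0.16,0.185,0.064,0.21,0.13,0.185]'

```text
time_s: 25.98
ee_pos: [0.5499, 0.2655, 0.1136]
tcp_rot: [-3.131, -0.231, -0.009]
wrist_force: [0.4, 0.3, 0.3]
width: 1.0
grasp_force: 0.0
```

Emit:
drive_tool --series '[0,0,-0.03,0,0,0,-0.06,0,0,0,-0.09,0,0,0,-0.12,0,0,0,-0.145,0,0,0,-0.16,0,0,0,-0.169,0,0,0,-0.171,0]'

```text
time_s: 26.65
ee_pos: [0.547, 0.2622, 0.0241]
tcp_rot: [3.133, 0.223, -0.002]
wrist_force: [-0.4, -0.8, -0.9]
width: 1.005
grasp_force: 0.0
```

```bash
python3 -c "
from h import *
st((.5480,.2623,.0245,8.11))"
```

```text
26.65 p [0.547  0.2622 0.0241] yaw 8.16 F [-0.39 -0.78 -0.91] T [ 0.03  -0.013 -0.025] w 1.005 g 0.0
shares [ 0.0019  0.0003  0.0008 -0.0004]
```

Emit:
drive_tool --series '[0,0,0,0,0,0,0,0,0,0,0,0,0,0,0,0,0,0,0,0,0,0,0,0,0,0,0,0,0,0,0,0]' --hand 1

```text
time_s: 27.32
ee_pos: [0.5484, 0.2626, 0.0261]
tcp_rot: [-3.133, -0.223, -0.003]
wrist_force: [-0.3, -1.4, 6.5]
width: 0.581
grasp_force: 64.4
```

Emit:
drive_tool --series '[0,0,0.01,0,0,0,0.03,0,0,0,0.06,0,0,0,0.1,0,0,0,0.14,0,0,0,0.18,0,0,0,0.21,0,0,0,0.23,0]'

```text
time_s: 27.98
ee_pos: [0.5477, 0.2626, 0.142]
tcp_rot: [-3.133, -0.224, -0.002]
wrist_force: [0.3, -0.2, -5.3]
width: 0.581
grasp_force: 63.4
```

Emit:
drive_tool --series '[0.024,0.003,0.01,0,0.079,0.011,0.01,0,0.135,0.019,0.01,0,0.158,0.023,0.01,0,0.135,0.019,0.01,0,0.079,0.011,0.01,0,0.024,0.003,0.01,0,0,0,0.01,0]'

```text
time_s: 28.65
ee_pos: [0.5436, 0.2617, 0.1428]
tcp_rot: [3.132, 0.224, -0.008]
wrist_force: [0.1, -1.0, -5.3]
width: 0.579
grasp_force: 63.7
```

Emit:
drive_tool --series '[0.024,0.003,0,0,0.079,0.011,0,0,0.135,0.019,0,0,0.158,0.023,0,0,0.135,0.019,0,0,0.079,0.011,0,0,0.036,0.005,0,0,0.006,0.001,0,0]'

```text
time_s: 29.32
ee_pos: [0.5477, 0.2623, 0.1432]
tcp_rot: [3.133, 0.224, -0.006]
wrist_force: [-0.1, -0.3, -6.1]
width: 0.577
grasp_force: 63.8
```

Emit:
drive_tool --series '[-0.014,-0.002,0,0,-0.024,-0.003,0,0,-0.024,-0.003,0,0,-0.024,-0.003,0,0,-0.024,-0.003,0,0,-0.024,-0.003,0,0,-0.024,-0.003,0,0,-0.024,-0.003,0,0]'

```text
time_s: 29.98
ee_pos: [0.5388, 0.2613, 0.1447]
tcp_rot: [3.134, 0.223, -0.0]
wrist_force: [0.4, -0.6, -5.8]
width: 0.579
grasp_force: 63.9
```

```bash
python3 -c "
from h import *
feel(8)"
```

```text
moment about body y [ 0.013 -0.022 -0.012 -0.026 -0.003 -0.019  0.022 -0.002] mean -0.006 Fz -5.89 t 30.3833 p [0.5384 0.2614 0.1448]
```

Emit:
drive_tool --series '[-0.02,-0.003,0,0,-0.05,-0.007,0,0,-0.016,-0.002,0,0,0.04,0.006,0,0,0.089,0.013,0,0,0.125,0.018,0,0,0.148,0.021,0,0,0.16,0.023,0,0]'

```text
time_s: 31.05
ee_pos: [0.6198, 0.2728, 0.1446]
tcp_rot: [3.134, 0.223, 0.001]
wrist_force: [-0.3, -0.6, -5.5]
width: 0.578
grasp_force: 63.9
```

Emit:
drive_tool --series '[0,0,0,0,0,0,0,0,0,0,0,0,0,0,0,0,0,0,0,0,0,0,0,0,0,0,0,0,0,0,0,0]'

```text
time_s: 31.72
ee_pos: [0.6183, 0.2729, 0.145]
tcp_rot: [-3.134, -0.224, -0.0]
wrist_force: [-0.3, 0.1, -6.6]
width: 0.576
grasp_force: 63.9
```

```bash
python3 -c "
from h import *
feel(8)"
```

```text
moment about body y [ 0.071  0.028 -0.004  0.087 -0.033 -0.028 -0.034  0.003] mean 0.011 Fz -5.54 t 32.1167 p [0.6184 0.2729 0.1448]
```

Emit:
drive_tool --series '[-0.012,-0.002,0,0,-0.037,-0.005,0,0,-0.065,-0.01,0,0,-0.093,-0.014,-0.01,0,-0.118,-0.017,-0.03,0,-0.134,-0.02,-0.055,0,-0.142,-0.021,-0.085,0,-0.142,-0.021,-0.12,0]'

```text
time_s: 32.78
ee_pos: [0.5467, 0.2626, 0.0853]
tcp_rot: [-3.133, -0.224, -0.002]
wrist_force: [0.4, -0.4, -5.5]
width: 0.572
grasp_force: 63.9
```

Emit:
drive_tool --series '[0,0,-0.03,0,0,0,-0.055,0,0,0,-0.075,0,0,0,-0.09,0,0,0,-0.1,0,0,0,-0.108,0,0,0,-0.113,0,0,0,-0.116,0]'

```text
time_s: 33.45
ee_pos: [0.5478, 0.2625, 0.027]
tcp_rot: [-3.133, -0.223, -0.001]
wrist_force: [-0.2, 0.5, -5.1]
width: 0.58
grasp_force: 63.9
```

Emit:
drive_tool --series '[0,0,-0.001,0,0,0,-0.001,0,0,0,-0.002,0,0,0,-0.002,0,0,0,-0.002,0,0,0,-0.002,0,0,0,-0.002,0,0,0,-0.002,0]'

```text
time_s: 34.12
ee_pos: [0.5477, 0.2625, 0.0261]
tcp_rot: [-3.133, -0.224, -0.001]
wrist_force: [-0.4, 0.2, -3.8]
width: 0.574
grasp_force: 64.0
```

```bash
python3 -c "
from h import *
st((.5163,.1573,.0245,-14.06))"
```

```text
34.12 p [0.5477 0.2625 0.0261] yaw 8.16 F [-0.38  0.22 -3.81] T [-0.016 -0.083 -0.059] w 0.574 g 64.0
shares [-0.0628 -0.2104 -0.0033 -0.1852]
```

Emit:
drive_tool --series '[0,0,-0.001,0,0,0,-0.001,0,0,0,-0.001,0,0,0,0,0,0,0,0,0,0,0,0,0,0,0,0.01,0,0,0,0.04,0]' --hand -1

```text
time_s: 34.78
ee_pos: [0.5455, 0.2616, 0.0436]
tcp_rot: [3.132, 0.223, -0.007]
wrist_force: [-0.5, -1.0, -0.4]
width: 1.0
grasp_force: 0.0
```

Emit:
drive_tool --series '[0,0,0.04,0,0,0,0.09,0,-0.003,-0.01,0.14,-0.02,-0.014,-0.05,0.17,-0.06,-0.03,-0.1,0.17,-0.11,-0.046,-0.15,0.17,-0.16,-0.059,-0.19,0.16,-0.185,-0.063,-0.21,0.13,-0.185]'

```text
time_s: 35.45
ee_pos: [0.5171, 0.1558, 0.1136]
tcp_rot: [-3.116, 0.391, -0.007]
wrist_force: [0.3, 1.0, 0.0]
width: 1.001
grasp_force: 0.0
```

Emit:
drive_tool --series '[0,0,-0.03,0,0,0,-0.06,0,0,0,-0.09,0,0,0,-0.12,0,0,0,-0.145,0,0,0,-0.16,0,0,0,-0.169,0,0,0,-0.171,0]'

```text
time_s: 36.12
ee_pos: [0.5155, 0.1573, 0.0246]
tcp_rot: [3.118, -0.384, -0.002]
wrist_force: [0.0, -0.5, 0.6]
width: 0.999
grasp_force: 0.0
```

Emit:
drive_tool --series '[0,0,0,0,0,0,0,0,0,0,0,0,0,0,0,0,0,0,0,0,0,0,0,0,0,0,0,0,0,0,0,0]' --hand 1

```text
time_s: 36.78
ee_pos: [0.5168, 0.1575, 0.0264]
tcp_rot: [-3.118, 0.384, -0.003]
wrist_force: [-1.5, -1.0, 6.0]
width: 0.58
grasp_force: 64.3
```

```bash
python3 -c "
from h import *
st((.4922,-.298,.144,-10.0))"
```

```text
36.78 p [0.5168 0.1575 0.0264] yaw -14.04 F [-1.52 -1.02  5.98] T [-0.034  0.174 -0.012] w 0.58 g 64.3
shares [-0.0492 -0.9109  0.2352  0.0337]
```

Emit:
drive_tool --series '[0,0,0.01,0,0,0,0.03,0,0,0,0.06,0,0,0,0.1,0,0,0,0.14,0,0,0,0.18,0,0,0,0.21,0,0,0,0.23,0]'

```text
time_s: 37.45
ee_pos: [0.5161, 0.1575, 0.1422]
tcp_rot: [-3.118, 0.384, -0.002]
wrist_force: [1.4, -0.2, -8.4]
width: 0.578
grasp_force: 63.9
```

Emit:
drive_tool --series '[0.023,-0.006,0.01,0,0.078,-0.019,0.01,0,0.132,-0.033,0.01,0,0.155,-0.039,0.01,0,0.132,-0.033,0.01,0,0.078,-0.019,0.01,0,0.035,-0.009,0.01,0,0.006,-0.001,0.01,0]'

```text
time_s: 38.12
ee_pos: [0.516, 0.1569, 0.1436]
tcp_rot: [3.117, -0.384, -0.007]
wrist_force: [0.3, 0.9, -8.0]
width: 0.578
grasp_force: 65.6
```

Emit:
drive_tool --series '[-0.006,0.001,0,0,-0.006,0.001,0,0,-0.006,0.001,0,0,-0.006,0.001,0,0,-0.006,0.001,0,0,-0.006,0.001,0,0,-0.006,0.001,0,0,-0.006,0.001,0,0]'

```text
time_s: 38.78
ee_pos: [0.5161, 0.1572, 0.1452]
tcp_rot: [3.118, -0.384, -0.0]
wrist_force: [-0.3, 0.7, -7.7]
width: 0.578
grasp_force: 65.6
```

```bash
python3 -c "
from h import *
feel(10)"
```

```text
moment about body y [-0.001 -0.05  -0.128 -0.13  -0.193 -0.188 -0.199 -0.228 -0.148 -0.146] mean -0.141 Fz -7.8 t 39.2833 p [0.5159 0.1574 0.1453]
```

Emit:
drive_tool --series '[-0.019,0.005,0,0,-0.049,0.012,0,0,-0.016,0.004,0,0,0.039,-0.01,0,0,0.087,-0.022,0,0,0.122,-0.031,0,0,0.146,-0.037,0,0,0.158,-0.04,0,0]'

```text
time_s: 39.95
ee_pos: [0.5958, 0.137, 0.1452]
tcp_rot: [3.118, -0.385, 0.0]
wrist_force: [-0.1, 0.1, -7.8]
width: 0.577
grasp_force: 65.7
```

Emit:
drive_tool --series '[0,0,0,0,0,0,0,0,0,0,0,0,0,0,0,0,0,0,0,0,0,0,0,0,0,0,0,0,0,0,0,0]'

```text
time_s: 40.62
ee_pos: [0.5948, 0.1375, 0.1454]
tcp_rot: [-3.118, 0.384, -0.0]
wrist_force: [-0.1, -1.1, -7.4]
width: 0.58
grasp_force: 65.7
```

```bash
python3 -c "
from h import *
feel(10)"
```

```text
moment about body y [-0.076 -0.021  0.026  0.04   0.06   0.14   0.183  0.207  0.21   0.188] mean 0.096 Fz -7.63 t 41.1167 p [0.5949 0.1374 0.1452]
```

The middle body is the one that rattles: its moment runs to −0.2 N m one way and +0.2 the other, while the other two stay near 0. I'm carrying it to the pocket.

Emit:
drive_tool --series '[-0.005,-0.01,0,0.002,-0.015,-0.035,0,0.006,-0.028,-0.07,0,0.01,-0.042,-0.11,0,0.014,-0.057,-0.155,0,0.018,-0.072,-0.2,0,0.022,-0.087,-0.25,0,0.026,-0.102,-0.3,0,0.03]'

```text
time_s: 41.78
ee_pos: [0.5432, -0.0138, 0.1454]
tcp_rot: [3.129, -0.284, 0.0]
wrist_force: [0.3, -0.2, -6.5]
width: 0.581
grasp_force: 65.7
```

Emit:
drive_tool --series '[-0.014,-0.05,0,0.003,-0.028,-0.1,0,0.003,-0.042,-0.15,0,0.003,-0.055,-0.2,0,0.003,-0.067,-0.25,0,0.003,-0.078,-0.3,0,0.003,-0.088,-0.35,0,0.003,-0.096,-0.4,0,0.003]'

```text
time_s: 42.45
ee_pos: [0.4951, -0.2141, 0.1455]
tcp_rot: [3.129, -0.276, 0.0]
wrist_force: [0.3, 0.7, -7.8]
width: 0.575
grasp_force: 65.7
```

Emit:
drive_tool --series '[-0.003,-0.045,0,0,-0.005,-0.083,0,0,-0.006,-0.113,-0.01,0,-0.007,-0.137,-0.03,0,-0.007,-0.155,-0.055,0,-0.007,-0.165,-0.08,0,-0.007,-0.17,-0.1,0,-0.007,-0.171,-0.11,0]'

```text
time_s: 43.12
ee_pos: [0.491, -0.2968, 0.0868]
tcp_rot: [-3.127, 0.275, 0.006]
wrist_force: [-0.1, 0.6, -8.0]
width: 0.576
grasp_force: 65.7
```

```bash
python3 - <<'E'
from h import *
st((.4922,-.298,.0425,-10.0))
im=imaging.snapshot("scene"); cv2.imwrite("pics/s2.png",cv2.resize(im[140:290,80:240],None,fx=5,fy=4,interpolation=cv2.INTER_CUBIC)[:,:,::-1])
E
```

```text
43.12 p [ 0.491  -0.2968  0.0868] yaw -10.07 F [-0.15  0.6  -7.98] T [0.012 0.107 0.022] w 0.576 g 65.7
shares [ 0.0024 -0.0024 -0.0887  0.0006]
```

View pics/s2.png

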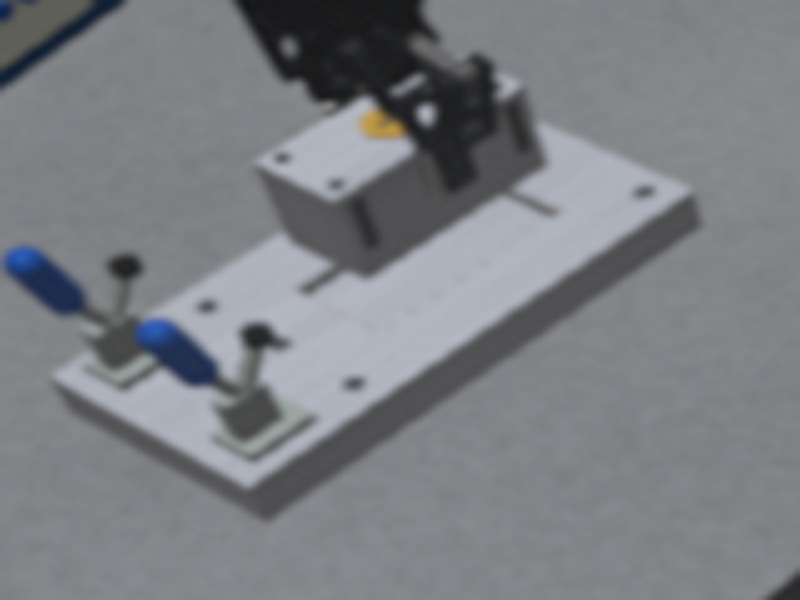

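The body hangs over the pocket. Its bottom corners are near (290,238), (372,275) and (545,163) in the crop, and the rim corners near (300,290), (385,330) and (557,213).

```bash
python3 - <<'E'
from h import *
f=lambda p:(np.array(p)+.5)/[5,4]+[80,140]-.5
b=px2w(f([(290,238),(372,275),(545,163)]),.0868-.0224,"scene")
p=px2w(f([(300,290),(385,330),(557,213)]),.03,"scene")
t=px2w(f([(255,163),(336,203),(517,80)]),.0868-.0224+.06,"scene")
for n,q in(("bot",b),("rim",p),("top",t)):
    c=(q[0]+q[2])/2;d=q[1]-q[2]
    print(n,c.round(4),np.linalg.norm(d).round(4),np.linalg.norm(q[1]-q[0]).round(4),np.degrees(np.arctan2(d[1],d[0])).round(1))
st()
E
```

```text
bot [ 0.4884 -0.298   0.0644] 0.1063 0.0506 -9.4
rim [ 0.4941 -0.2967  0.03  ] 0.1095 0.0536 -8.6
top [ 0.4899 -0.2978  0.1244] 0.1119 0.0509 -6.3
43.17 p [ 0.4908 -0.2965  0.0865] yaw -10.06 F [-0.74  1.54 -8.39] T [ 0.048  0.09  -0.03 ] w 0.576 g 65.7
```

Emit:
drive_tool --series '[0.001,0,-0.008,0,0.002,0,-0.02,0,0.003,0,-0.034,0,0.004,0,-0.047,0,0.004,0.001,-0.057,0,0.004,0.001,-0.064,0,0.004,0.001,-0.067,0,0.004,0.001,-0.068,0]'

```text
time_s: 43.83
ee_pos: [0.4942, -0.2975, 0.0558]
tcp_rot: [-3.129, 0.276, 0.001]
wrist_force: [-0.2, 0.5, -8.3]
width: 0.58
grasp_force: 65.7
```

```bash
python3 - <<'E'
from h import *
for _ in range(4): imaging.snapshot("scene")
st((.4922,-.298,.0425,-10.0))
im=imaging.snapshot("scene"); cv2.imwrite("pics/s3.png",cv2.resize(im[150:230,125:205],None,fx=7.4,fy=7.4,interpolation=cv2.INTER_LANCZOS4)[:,:,::-1])
E
```

```text
44.03 p [ 0.4947 -0.2979  0.0567] yaw -10.08 F [ 1.04 -0.21 -8.12] T [0.019 0.081 0.023] w 0.58 g 65.7
shares [-0.0049 -0.0002 -0.0285  0.0007]
```

View pics/s3.png

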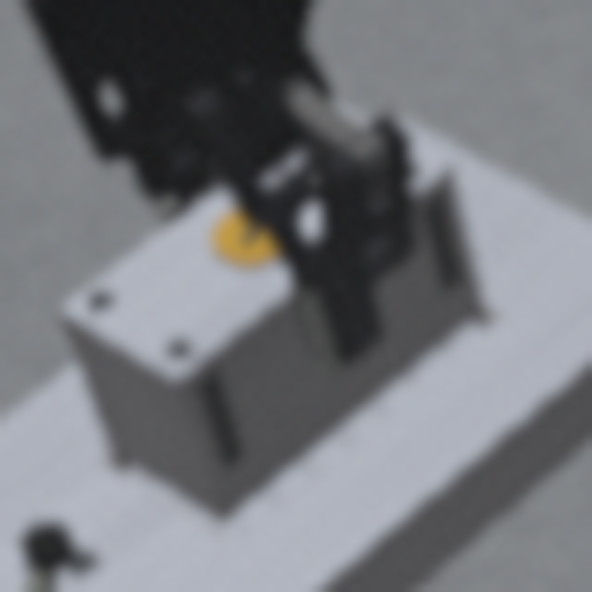

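Close over the rim now: the bottom corners are near (122,458), (222,518) and (470,318) in the crop. The pocket's dark wall ends peek out at (113,466) and (491,321).

```bash
python3 - <<'E'
from h import *
f=lambda p:(np.array(p)+.5)/7.4+[125,150]-.5
b=px2w(f([(122,458),(222,518),(472,318)]),.0567-.0224,"scene")
p=px2w(f([(113,466),(235,537),(491,321)]),.03,"scene")
a=np.radians(-10);M=np.array([[np.cos(a),np.sin(a)],[-np.sin(a),np.cos(a)]])
print(((b-p)[:,:2]@M.T*1000).round(1))  # corner offsets in pocket frame, mm
for q in(b,p): print(((q[0]+q[2])/2).round(4),np.linalg.norm(q[1]-q[2]),np.linalg.norm(q[1]-q[0]))
E
```

```text
[[-1.7  3.7]
 [-0.8 -5.1]
 [ 5.2 -2. ]]
[ 0.4965 -0.2955  0.0343] 0.10358098519567531 0.04293023543228744
[ 0.4946 -0.2961  0.03  ] 0.10963856903963275 0.05173037735411116
```

Emit:
drive_tool --series '[-0.002,0,0,0,-0.0035,0.0005,-0.001,0,-0.0035,0.0005,-0.003,0,-0.0035,0.0005,-0.005,0,-0.0035,0.0005,-0.007,0,-0.0035,0.0005,-0.009,0,-0.0035,0.0005,-0.011,0,-0.0035,0.0005,-0.012,0]'

```text
time_s: 44.75
ee_pos: [0.4926, -0.2976, 0.0502]
tcp_rot: [3.129, -0.276, -0.0]
wrist_force: [0.1, -1.1, -6.7]
width: 0.577
grasp_force: 65.9
```

```bash
python3 -c "
from h import *
st((.4929,-.2978,.0424,-10.0))"
```

```text
44.75 p [ 0.4926 -0.2976  0.0502] yaw -10.08 F [ 0.08 -1.11 -6.68] T [-0.131  0.15   0.047] w 0.577 g 65.9
shares [ 0.0005 -0.0005 -0.0155  0.0007]
```

Emit:
drive_tool --series '[0,0,-0.001,0,0,0,-0.002,0,0,0,-0.003,0,0,0,-0.004,0,0,0,-0.005,0,0,0,-0.006,0,0,0,-0.006,0,0,0,-0.006,0]'

```text
time_s: 45.42
ee_pos: [0.4927, -0.2975, 0.0473]
tcp_rot: [3.129, -0.276, 0.0]
wrist_force: [-0.5, -2.1, -8.7]
width: 0.579
grasp_force: 65.8
```

```bash
python3 -c "
from h import *
st((.4929,-.2978,.0424,-10.0))"
```

```text
45.42 p [ 0.4927 -0.2975  0.0473] yaw -10.08 F [-0.47 -2.14 -8.73] T [-0.584  0.078  0.081] w 0.579 g 65.8
shares [ 0.0004 -0.0005 -0.0098  0.0007]
```

Emit:
drive_tool --series '[0,-0.001,0,0,0,-0.0016,-0.001,0,0,-0.0016,-0.002,0,0,-0.0016,-0.003,0,0,-0.0016,-0.0045,0,0,-0.0016,-0.006,0,0,-0.0016,-0.0075,0,0,-0.0016,-0.008,0]'

```text
time_s: 46.08
ee_pos: [0.4926, -0.298, 0.0431]
tcp_rot: [-3.129, 0.276, 0.0]
wrist_force: [-0.5, 0.8, -8.3]
width: 0.574
grasp_force: 65.7
```

```bash
python3 -c "
from h import *
st((.4929,-.2978,.0424,-10.0))"
```

```text
46.08 p [ 0.4926 -0.298   0.0431] yaw -10.08 F [-0.54  0.78 -8.27] T [-0.013  0.115  0.017] w 0.574 g 65.7
shares [ 0.0006  0.0005 -0.0014  0.0006]
```

Free all round. Now down to the floor in small steps.

Emit:
drive_tool --series '[0,0,-0.0005,0,0,0,-0.001,0,0,0,-0.0015,0,0,0,-0.002,0,0,0,-0.002,0,0,0,-0.002,0,0,0,-0.002,0,0,0,-0.002,0]'

```text
time_s: 46.75
ee_pos: [0.4928, -0.2982, 0.0425]
tcp_rot: [3.129, -0.276, 0.0]
wrist_force: [-1.4, 0.9, -4.0]
width: 0.578
grasp_force: 66.1
```

```bash
python3 -c "
from h import *
st((.4929,-.2978,.0424,-10.0))"
```

```text
46.75 p [ 0.4928 -0.2982  0.0425] yaw -10.08 F [-1.39  0.86 -4.01] T [0.139 0.146 0.087] w 0.578 g 66.1
shares [ 0.0002  0.0009 -0.0002  0.0006]
```

Emit:
drive_tool --series '[0,0,-0.0005,0,0,0,-0.001,0,0,0,-0.001,0,0,0,-0.001,0,0,0,-0.001,0,0,0,-0.001,0,0,0,-0.001,0,0,0,-0.001,0]'

```text
time_s: 47.42
ee_pos: [0.4928, -0.2983, 0.0425]
tcp_rot: [3.129, -0.276, 0.001]
wrist_force: [-4.3, 2.8, 4.2]
width: 0.577
grasp_force: 67.0
```

Emit:
drive_tool --series '[0,0,0,0,0,0,0,0,0,0,0,0,0,0,0,0,0,0,0,0,0,0,0,0,0,0,0.005,0,0,0,0.02,0]' --hand -1

```text
time_s: 48.08
ee_pos: [0.4918, -0.2976, 0.0508]
tcp_rot: [-3.128, 0.276, 0.003]
wrist_force: [-0.6, 0.4, 0.1]
width: 0.995
grasp_force: 0.0
```

Emit:
drive_tool --series '[0,0,0.03,0,0,0,0.07,0,0,0,0.12,0,0,0,0.18,0,0,0,0.24,0,0,0,0.3,0,0,0,0.34,0,0,0,0.36,0]'

```text
time_s: 48.75
ee_pos: [0.494, -0.2991, 0.2368]
tcp_rot: [3.126, -0.276, 0.008]
wrist_force: [0.8, 0.4, 0.9]
width: 0.997
grasp_force: 0.0
```

Emit:
drive_tool --series '[-0.02,0,0,0,-0.06,0,0,0,-0.1,0.02,0,0,-0.14,0.06,0,0,-0.16,0.12,0,0,-0.17,0.18,0,0,-0.17,0.24,0,0,-0.17,0.28,0,0]'

```text
time_s: 49.42
ee_pos: [0.4057, -0.1559, 0.2295]
tcp_rot: [-3.128, 0.276, 0.004]
wrist_force: [0.3, 0.4, -0.4]
width: 1.0
grasp_force: 0.0
```

```bash
python3 - <<'E'
from h import *
st()
a=imaging.snapshot("top")[140:300,200:520]; b=imaging.snapshot("scene")[130:400,80:460]
a=cv2.resize(a,(560,280),interpolation=cv2.INTER_CUBIC); b=cv2.resize(b,(450,320),interpolation=cv2.INTER_CUBIC)
c=np.zeros((600,560,3),np.uint8);c[:280]=a;c[280:,:450]=b
cv2.imwrite("pics/f.png",c[:,:,::-1])
E
```

```text
49.42 p [ 0.4057 -0.1559  0.2295] yaw -10.1 F [ 0.34  0.44 -0.36] T [ 0.016 -0.028 -0.04 ] w 1.0 g 0.0
```

View pics/f.png

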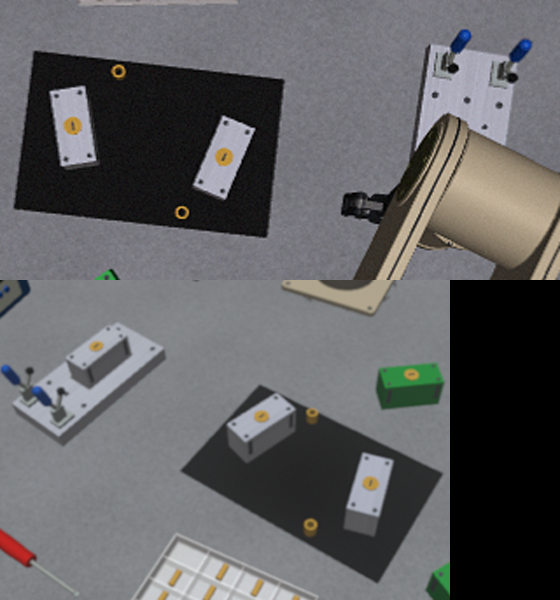

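The rattling body sits square and level in the pocket. The two sound ones stand on the mat, the sleeves have not moved, and the arm is clear.

```bash
python3 -c "
from plant import env
print(env.close_job())"
```

```text
the job is handed in; nothing more can be done
None
```

The rattling valve body, the middle one on the mat, is seated upright and fully home in the fixture pocket; the two sound ones stand upright on the mat, the sleeves are untouched, and the job was handed in at about 49.5 s.

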